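Load the stone tumbler barrel from the sorting tray

TASK

Pick up the sorting tray by its wooden handle with all five stones in it, tip it over the black rubber barrel so that every stone slides off its open end into the barrel, then set the empty tray back down gently, flat and the right way up in the middle of the cork mat and let go. The stones must all be in the barrel before you put the tray down, never drop the tray, and leave the barrel and the other things on the bench standing where they are.

Things in the scene. Friction and masses are not known exactly. Their poses are not given: they have to be found in the camera images.
- tray: Aluminium tray, 200 mm long, 0.16 kg, flat on the mat. Origin: underside, mid length; z up. Pan: x -100 to +30 mm, 90 wide, floor 3 thick, side walls 4 thick, 20 high, back wall 40 high; open at the -x end (no lip), which starts roughly towards the robot. Wooden handle bar: x +30 to +100 mm, 22 wide (y), z 14 to 44 mm. Holds the five stones.
- tray_grip (a point): Point on the tray handle to grip: tray x = +68 mm, y = 0, z = 30 mm. Axes as the tray's.
- tray_lip (a point): Middle of the open edge of the tray: tray x = -100 mm, y = 0, z = 3 mm (top of its floor).
- barrel: Open black rubber tumbler barrel standing loose on the bench, round, outside 160 mm across at the foot and 170 mm at the rim, 70 mm tall, walls 7 mm, floor 8 mm thick, 0.9 kg. Origin: centre of its underside, z up.
- mat: Cork mat fixed to the bench, 260 mm (x) x 180 mm (y) x 3 mm. Origin: centre of its underside; its top is 3 mm higher.
- stone_amber: Chunky rough amber stone, about 27 mm across and 20 mm tall, 22 g, lying in the tray. Origin: centre of its flat underside as first placed.
- stone_green: Chunky rough green stone, about 26 mm across and 20 mm tall, 22 g, lying in the tray. Origin: centre of its flat underside as first placed.
- stone_red: Chunky rough brick-red stone, about 28 mm across and 20 mm tall, 22 g, lying in the tray. Origin: centre of its flat underside as first placed.
- stone_blue: Chunky rough blue stone, about 25 mm across and 20 mm tall, 22 g, lying in the tray. Origin: centre of its flat underside as first placed.
- stone_white: Chunky rough white stone, about 27 mm across and 20 mm tall, 22 g, lying in the tray. Origin: centre of its flat underside as first placed.
- brick: pale grey soldering block, 100 x 44 x 30 mm. Bystander. Origin: centre of its underside.
- jar: closed glass jar, 84 mm across, 110 mm tall. Bystander. Origin: centre of its underside.
- pots: stack of white plastic pots, 64 mm across, 62 mm tall. Bystander. Origin: centre of its underside.
- hammer: hammer lying flat, 220 mm long. Bystander. Origin: on the tool axis.
- vase: brown pot with files standing in it, 86 mm across, 170 mm tall. Bystander. Origin: centre of its underside.
- gravers: wooden rack with five round knobs, 50 x 200 x 60 mm. Bystander. Origin: centre of its underside.
Not all that is in view belongs to the job. Of the things shaped like the tray, the aluminium one is meant. There is more than one size of the barrel; the job needs the smaller.

How it is judged:
By the outcome, as a careful person would: the job done as asked, in the order asked, and still so for the second after the job is handed in, with the robot touching nothing.
It also fails if it takes over 64 s, if anything falls off the work surface, if the arm or the gripper's body presses on something with over 40 N, if the wrist force passes 120 N, or if a joint passes its speed limit or range.

ROBOT

A 7-joint arm with a two-finger parallel gripper is mounted at the origin on the work surface. World frame = base frame: x ahead of the robot, y to its left, z up, the work surface at z = 0. Lengths are in m, angles in rad, forces in N, time in s.
With the tool pointing down it reaches from about 0.375 to 0.925 m from the base axis. Payload 3.1 kg.
Tool frame: the origin (TCP) lies between the finger pads; the fingertips stand 19 mm ahead of it and the grasp point (between the pads) is the TCP; z points along the fingers, y is the line along which they close (so a half turn about z gives the same grasp; the last joint's range is limited). The gripper opens to 85 mm and grips with 20 to 120 N. Pads are 22 mm wide; open, the fingers measure 114 mm over their backs; the gripper's body (76 mm by 85 mm) begins 54 mm behind the grasp point. The pads swing forward as they close: fully open they stand 13 mm farther back than shut.
Start: joints at [-1.419, 0.383, 0.044, 1.598, -0.018, 1.161, -0.05], TCP at [0.161, 0.63, 0.25] pointing down, gripper open.
Joint ranges: [-2.61, 2.61], [-0.41, 2.15], [-1.48, 1.57], [0, 2.5], [-1.57, 4.71], [0.05, 1.97], [-2.85, 2.85]. Speed limits (rad/s): [2.79, 2.79, 3.14, 3.14, 3.14, 3.14, 3.14].

INTERFACE

Orientations are given as a rotation vector (axis times angle).
In Python, from rig import ctrl gives the robot as it stands.
- The arm moves only by the shell command python3 -m inch 'ROWS' [FORCE]. ROWS is JSON, a list of rows, each an object of numbers: "rx", "ry", "rz": the turn, a rotation vector about the tool's x, y, z normalised to -1 to 1, where 1 is 0.5 rad; "tx", "ty", "tz": the shift along the tool's x, y, z normalised to -1 to 1, where 1 is 50 cm; "hand": the opening, from 0 (shut) to 1 (fully open). In form: [{"rx": .., "ry": .., "rz": .., "tx": .., "ty": .., "tz": .., "hand": ..}, ...]. A call has 1 to 10 rows; each row is the pose to reach, as a shift and turn from the pose commanded when the call began, along the tool's axes at that moment; what a row does not reach only later rows make up. A row lasts 1/12 s, in which the tool goes at most 41.7 mm and 7.16 degrees, less where a joint would pass 70% of its speed; a pose out of reach is approached as far as the arm can. A call with a number of a shift or a turn outside -1 to 1 is refused whole. A call with a gripper value outside its range is refused whole. The fingers move at their own pace and stop on an object; FORCE is the grip in N (left out, the last holds). Time passes only in rows, so rows that repeat a pose let the fingers close. It gives the time, the measured TCP pose, the force, the opening and the grip force at its end, in the units of the state.
- ctrl.read_state(): the state, without advancing time (a new reading comes with each control period).
- ctrl.capture(name): name is "side" or "top"; returns a dict with "color" (420x560x3 uint8, red, green, blue), "range_z" (420x560 float32, m along the optical axis (not along the pixel's ray), 0 where there is no reading), "fx", "fy", "cx", "cy" (pixels), "cam_to_world" (4x4, takes a point from camera to world coordinates). Camera axes: x right, y down, z forward; pixel columns grow to the right and rows downward; lengths in m; the calibration is good to about 2 mm. A picture is of the moment at which its call begins.
- ctrl.job_done(): hands the job in; it is judged then, once.
The state is a dict: "clock": time; "joint_pos": joint angles; "joint_vel": joint speeds; "joint_efforts": joint torques, N m; "ee_pos": TCP position; "eef_rot": TCP orientation; "wrist_force": force on the tool from outside, world axes, zero at the start; "torque": the same for the moment, N m; "grip_width": opening from 0.0 (shut) to 1.0 (fully open); "grasp_force": force on a finger pad.
Only numpy, scipy, OpenCV 4.12 (cv2) and the standard library are available. Lean on these libraries where they do the work, as an engineer would, in place of code of your own. Each camera call takes 0.05 s, during which the arm holds its last target. There are 200 camera calls.

## Working session

There is one attempt and no reset: what is moved stays moved. The work goes in short steps, Python scripts to look and compute and a shell command to move; the robot and the scene stay as the last step left them, time stands still between calls to the robot, and variables do not carry over. Pictures are saved under pics/ and viewed, at most 10 in all, crops included, and the job is handed in when it is done.

```bash
ls; mkdir -p pics; python3 - <<'E'
from rig import ctrl
import cv2,numpy as np
print(ctrl.read_state())
for n in ("top","side"):
    c=ctrl.capture(n); np.savez(f"pics/{n}0.npz",**c)
    cv2.imwrite(f"pics/{n}0.png",c["color"][:,:,::-1]); print(n,c["fx"],c["cx"],c["cy"],c["cam_to_world"].round(3))
E
```

```text
pics
{'clock': 0.0, 'joint_pos': array([-1.41879877,  0.38386197,  0.04379191,  1.59960009, -0.01790776,
        1.16120823, -0.04986922]), 'joint_vel': array([ 0.00126468,  0.00023892,  0.00041092,  0.00041262,  0.00121316,
       -0.00061562,  0.00012484]), 'joint_efforts': array([-4.73171531e-04, -4.33454382e+01,  1.02424800e+00, -2.49519145e+01,
        1.05915990e-02,  1.11618146e-02,  1.25738975e-05]), 'ee_pos': array([0.16043693, 0.62894947, 0.24885692]), 'eef_rot': array([-0.39110732, -3.11693543,  0.0042055 ]), 'wrist_force': array([-1.10030222, -0.2210119 ,  0.18627423]), 'torque': array([-0.05867288,  0.00279001,  0.01061468]), 'grasp_force': 0.0, 'grip_width': 0.9963368103040222}
top 419.06861455825765 270.01963351336883 203.03685349407513 [[ 0.025 -0.998  0.065  0.419]
 [-0.999 -0.026 -0.025  0.021]
 [ 0.026 -0.065 -0.998  1.31 ]
 [ 0.     0.     0.     1.   ]]
side 436.5029829359148 276.83120639722904 208.1729648905811 [[-0.997 -0.064  0.052  0.408]
 [-0.083  0.739 -0.668  0.735]
 [ 0.004 -0.67  -0.742  0.886]
 [ 0.     0.     0.     1.   ]]
```

View pics/top0.png

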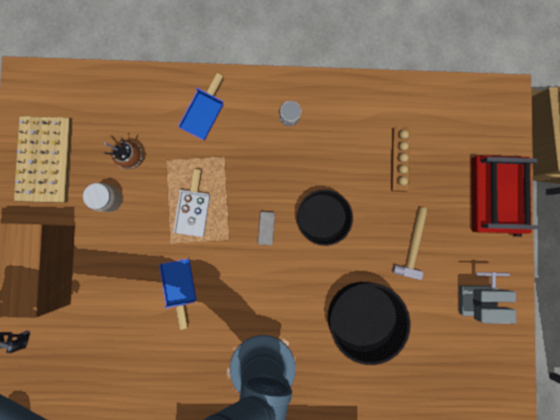

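View pics/side0.png

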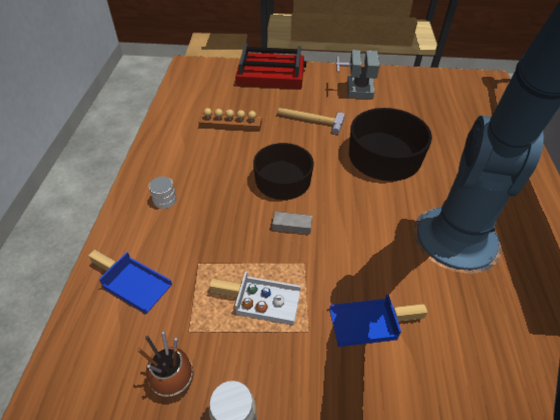

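Top view: the aluminium tray is at (192,205) on the mat (198,200), with its handle up at (196,180). The small barrel is at (324,216), the brick at (266,227), and the large barrel at (368,322). The side view agrees: tray (265,297), small barrel (283,170).

```bash
cat > h.py <<'E'
import numpy as np, cv2
from scipy.spatial.transform import Rotation as R
def cloud(c):
    z=c["range_z"]; v,u=np.indices(z.shape)
    p=np.stack([(u-c["cx"])/c["fx"]*z,(v-c["cy"])/c["fy"]*z,z,np.ones_like(z)],-1)
    return (p@np.asarray(c["cam_to_world"]).T)[...,:3]
def rect(P):
    (c,s,a)=cv2.minAreaRect((P[:,:2]*1000).astype(np.float32)); return np.round(c,1),np.round(s,1),round(a,2)
E
python3 - <<'E'
from h import *
c=dict(np.load("pics/top0.npz")); P=cloud(c); hsv=cv2.cvtColor(c["color"],cv2.COLOR_RGB2HSV)
H,S,V=[hsv[...,i].astype(int) for i in range(3)]
def win(u0,u1,v0,v1):
    m=np.zeros(H.shape,bool); m[v0:v1,u0:u1]=1; return m
for n,(u,v) in dict(matpt=(175,230),pan=(192,225),handle=(196,180),handle2=(195,172),bench=(230,150),brick=(266,227),jar=(98,196),vase=(124,152),barrelfloor=(324,216)).items(): print(n,P[v,u].round(4),hsv[v,u])
w=win(160,235,150,250)
def big(m):
    n,l,s,_=cv2.connectedComponentsWithStats(m.astype(np.uint8)); return l==1+np.argmax(s[1:,4])
pan=big(w&(S<60)&(V>90)); print("pan",rect(P[pan]),P[pan][:,2].min(),P[pan][:,2].max())
hd=big(win(188,204,165,196)&(P[...,2]>.035)&(S>60)); print("handle",rect(P[hd]),np.median(P[hd],0), hd.sum())
mt=win(155,240,145,250)&(P[...,2]<.012)&(H>8)&(H<22)&(V>130); mt=big(mt); print("mat",rect(P[mt]),np.median(P[mt][:,2]))
rim=win(285,365,175,260)&(P[...,2]>.06)&(P[...,2]<.08); Q=P[rim]; print("rim",rim.sum(),cv2.minEnclosingCircle((Q[:,:2]*1000).astype(np.float32)),np.median(Q[:,2]))
bk=win(250,282,200,252)&(P[...,2]>.025); print("brick",rect(P[bk]))
cv2.imwrite("pics/crop.png",cv2.resize(c["color"][145:255,150:290,::-1],None,fx=5,fy=5,interpolation=cv2.INTER_NEAREST))
E
```

```text
matpt [0.4134 0.2763 0.0221] [109  18 159]
pan [0.4299 0.226  0.0174] [108  14 184]
handle [0.566  0.215  0.0424] [ 20  96 193]
handle2 [0.5897 0.2181 0.0471] [ 20  94 197]
bench [ 0.6693  0.1184 -0.0019] [ 14 152 143]
brick [ 0.4293 -0.0008  0.0296] [ 20   5 141]
jar [0.5049 0.4811 0.1076] [106  14 194]
vase [0.6351 0.4165 0.099 ] [115  45  34]
barrelfloor [ 0.4682 -0.1812  0.0075] [105  26  39]
pan (array([458.6, 148.9]), array([263.9, 137.4]), 83.44) -0.004919383899335106 1.3097787118534336
handle (array([490.4, 138.2]), array([268.3,  61.2]), 45.87) [0.56316425 0.21506465 0.04575566] 170
mat (array([519.3, 217.6]), array([328.2, 264.6]), 1.69) 0.0003804234233737436
rim 445 ((461.7848205566406, -175.13075256347656), 84.62073516845703) 0.06891236896947439
brick (array([425.1,  -2. ]), array([44.4, 99. ]), 86.59)
```

View pics/crop.png

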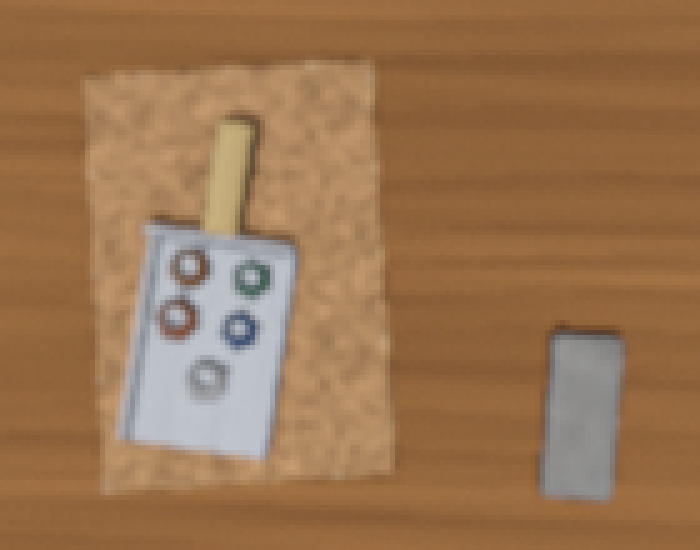

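The crop shows the handle end at (237,120), the handle-pan joint at (222,235), the open edge from (120,440) to (266,458), and the mat corners at (83,80), (373,60), (393,470) and (105,493). I'll cast rays at those heights.

```bash
cat >> h.py <<'E'
def ray(c,u,v,z):
    T=np.asarray(c["cam_to_world"]); d=T[:3,:3]@[(u-c["cx"])/c["fx"],(v-c["cy"])/c["fy"],1]; return T[:3,3]+d*(z-T[2,3])/d[2]
E
python3 - <<'E'
from h import *
c=dict(np.load("pics/top0.npz")); P=cloud(c); hsv=cv2.cvtColor(c["color"],cv2.COLOR_RGB2HSV)
k=lambda x,y,z: ray(c,150+x/5-.4,145+y/5-.4,z)
mc=np.array([k(*q,.003) for q in((83,80),(373,60),(393,470),(105,493))]); print("mat",mc.round(4)[:,:2].tolist(),mc.mean(0).round(4), [np.linalg.norm(mc[i]-mc[i-1]).round(4) for i in range(4)])
e=mc[1]-mc[2]; print("mat x dir",np.degrees(np.arctan2(e[1],e[0]))); e=mc[0]-mc[3]; print(np.degrees(np.arctan2(e[1],e[0])))
# handle by colour, ray to top plane
m=np.zeros((420,560),np.uint8); h=hsv[145:192,186:206].astype(int); m[145:192,186:206]=(h[...,0]>17)&(h[...,0]<26)&(h[...,2]>165)&(h[...,1]>60)
n,l,s,_=cv2.connectedComponentsWithStats(m); l=l==1+np.argmax(s[1:,4]); v,u=np.nonzero(l); Q=np.array([ray(c,a,b,.047) for a,b in zip(u,v)]); print("handle",len(Q),rect(Q),Q.mean(0))
end=k(237,119,.047)
L,Rr=k(119,440,.018),k(267,459,.018); mid=(L+Rr)/2; print("open end",L,Rr,np.linalg.norm(L-Rr),mid)
bl,br=k(147,222,.043),k(296,240,.043); print("back",bl,br,np.linalg.norm(bl-br),(bl+br)/2)
d=end-mid; print("end",end,"len",np.linalg.norm(d[:2]),"yaw",np.degrees(np.arctan2(d[1],d[0])))
d/=np.linalg.norm(d[:2]); print("origin",mid+d*.1,"grip",mid+d*.168, end-.032*d)
e=L-Rr;print("yaw perp",np.degrees(np.arctan2(-e[0],e[1])))
from rig import ctrl
s=ctrl.read_state(); r=R.from_rotvec(s["eef_rot"]).as_matrix(); print(r.round(3))
E
```

```text
mat [[0.629, 0.3159], [0.6469, 0.1355], [0.3907, 0.115], [0.3723, 0.292]] [0.5097 0.2146 0.003 ] [np.float64(0.2578), np.float64(0.1813), np.float64(0.257), np.float64(0.1779)]
mat x dir 4.573917954618942
5.3251842007196375
handle 145 (array([564.7, 218.8]), array([19.8, 66.8]), 82.66) [0.56440513 0.21871981 0.047     ]
open end [0.4053153  0.28164047 0.018     ] [0.3959221  0.19111368 0.018     ] 0.09101281379175402 [0.4006187  0.23637708 0.018     ]
back [0.5372255  0.26496144 0.043     ] [0.52874059 0.1749606  0.043     ] 0.09039991984647415 [0.53298305 0.21996102 0.043     ]
end [0.60082135 0.21250388 0.047     ] len 0.20162101243974984 yaw -6.800135492565609
origin [0.49991522 0.22453645 0.03238342] grip [0.56743686 0.21648482 0.04216415] [0.56904647 0.21629288 0.04239731]
yaw perp -5.923897067564116
[[-0.969  0.247 -0.   ]
 [ 0.247  0.969 -0.002]
 [-0.    -0.002 -1.   ]]
```

```bash
cat >> h.py <<'E'
def pose(yaw,pitch):
    """tool pose gripping a tray of heading yaw, lip lowered by pitch (deg): columns tool x,y,z"""
    T=R.from_euler('ZY',[yaw,-pitch],degrees=True).as_matrix()   # tray axes
    return np.stack([-T[:,0],T[:,1],-T[:,2]],1)
def go(p,yaw,pitch):
    from rig import ctrl
    s=ctrl.read_state(); r=R.from_rotvec(s["eef_rot"]).as_matrix()
    t=r.T@(np.array(p)-s["ee_pos"])/.5; w=R.from_matrix(r.T@pose(yaw,pitch)).as_rotvec()/.5
    print("t",t.round(3),"r",w.round(3),"dist",np.linalg.norm(t)*.5)
E
python3 - <<'E'
from h import *
c=dict(np.load("pics/top0.npz")); P=cloud(c)
for u,v in((15,265),(55,265),(50,230),(50,300),(5,230),(40,160),(12,340),(120,265)): print(u,v,P[v,u].round(3))
b=P[140:175,100:145].reshape(-1,3); print("vase top",b[:,2].max())
go((.5675,.2175,.16),-6.8,0)
E
```

```text
15 265 [0.313 0.65  0.198]
55 265 [0.308 0.588 0.114]
50 230 [0.406 0.589 0.151]
50 300 [0.214 0.588 0.131]
5 230 [0.403 0.68  0.201]
40 160 [0.616 0.692 0.027]
12 340 [0.158 0.571 0.331]
120 265 [0.302 0.444 0.001]
vase top 1.3097787118534336
t [-0.992 -0.596  0.18 ] r [-0.005 -0.    -0.262] dist 0.5856645726722144
```

```bash
python3 -m inch '[{"tx":-0.05,"ty":-0.06,"tz":0,"rz":-0.03,"hand":1},{"tx":-0.12,"ty":-0.10,"rz":-0.05,"tz":0,"hand":1},{"tx":-0.2,"ty":-0.14,"rz":-0.1,"tz":0,"hand":1},{"tx":-0.27,"ty":-0.18,"rz":-0.15,"tz":0,"hand":1},{"tx":-0.34,"ty":-0.22,"rz":-0.2,"tz":0,"hand":1},{"tx":-0.41,"ty":-0.26,"rz":-0.26,"tz":0,"hand":1},{"tx":-0.48,"ty":-0.3,"rz":-0.26,"tz":0,"hand":1},{"tx":-0.55,"ty":-0.34,"rz":-0.26,"tz":0,"hand":1},{"tx":-0.6,"ty":-0.36,"rz":-0.26,"tz":0,"hand":1},{"tx":-0.65,"ty":-0.39,"rz":-0.26,"tz":0,"hand":1}]' 100; python3 -c "
from h import *
go((.5675,.2175,.16),-6.8,0)"
```

```text
t [-0.992 -0.596  0.18 ] r [-0.005 -0.    -0.262] dist 0.5856645726722144invalid input
```

```bash
python3 -m inch '[{"rx":0,"ry":0,"rz":-0.05,"tx":-0.06,"ty":-0.06,"tz":0,"hand":1},{"rx":0,"ry":0,"rz":-0.1,"tx":-0.13,"ty":-0.1,"tz":0,"hand":1},{"rx":0,"ry":0,"rz":-0.15,"tx":-0.2,"ty":-0.14,"tz":0,"hand":1},{"rx":0,"ry":0,"rz":-0.2,"tx":-0.27,"ty":-0.18,"tz":0,"hand":1},{"rx":0,"ry":0,"rz":-0.26,"tx":-0.34,"ty":-0.22,"tz":0,"hand":1},{"rx":0,"ry":0,"rz":-0.26,"tx":-0.41,"ty":-0.26,"tz":0,"hand":1},{"rx":0,"ry":0,"rz":-0.26,"tx":-0.48,"ty":-0.3,"tz":0,"hand":1},{"rx":0,"ry":0,"rz":-0.26,"tx":-0.55,"ty":-0.34,"tz":0,"hand":1},{"rx":0,"ry":0,"rz":-0.26,"tx":-0.6,"ty":-0.37,"tz":0,"hand":1},{"rx":0,"ry":0,"rz":-0.26,"tx":-0.65,"ty":-0.39,"tz":0,"hand":1}]' 100; python3 -c "
from h import *
go((.5675,.2175,.16),-6.8,0)"
```

```text
clock: 0.93
ee_pos: [0.4288, 0.357, 0.2498]
eef_rot: [-0.193, -3.135, 0.003]
wrist_force: [0.4, 0.3, -0.4]
grip_width: 0.999
grasp_force: 0.0
t [-0.31  -0.242  0.18 ] r [-0.004 -0.001 -0.009] dist 0.2162021631511383
```

```bash
python3 -m inch '[{"rx":0,"ry":0,"rz":-0.01,"tx":-0.06,"ty":-0.05,"tz":0.03,"hand":1},{"rx":0,"ry":0,"rz":-0.01,"tx":-0.12,"ty":-0.1,"tz":0.06,"hand":1},{"rx":0,"ry":0,"rz":-0.01,"tx":-0.18,"ty":-0.14,"tz":0.1,"hand":1},{"rx":0,"ry":0,"rz":-0.01,"tx":-0.24,"ty":-0.18,"tz":0.14,"hand":1},{"rx":0,"ry":0,"rz":-0.01,"tx":-0.29,"ty":-0.22,"tz":0.17,"hand":1},{"rx":0,"ry":0,"rz":-0.01,"tx":-0.31,"ty":-0.242,"tz":0.18,"hand":1},{"rx":0,"ry":0,"rz":-0.01,"tx":-0.31,"ty":-0.242,"tz":0.18,"hand":1},{"rx":0,"ry":0,"rz":-0.01,"tx":-0.31,"ty":-0.242,"tz":0.18,"hand":1}]'; python3 -c "
from h import *
go((.5675,.2175,.034),-6.8,0)
from rig import ctrl
c=ctrl.capture('side'); cv2.imwrite('pics/s1.png',cv2.resize(c['color'][150:390,120:400,::-1],None,fx=2.5,fy=2.5))"
```

```text
clock: 1.6
ee_pos: [0.5666, 0.2205, 0.1593]
eef_rot: [-0.185, -3.134, 0.002]
wrist_force: [0.5, 0.0, -0.1]
grip_width: 0.994
grasp_force: 0.0
t [-0.003 -0.005  0.251] r [-0.003 -0.004  0.002] dist 0.12530858417068477
```

View pics/s1.png

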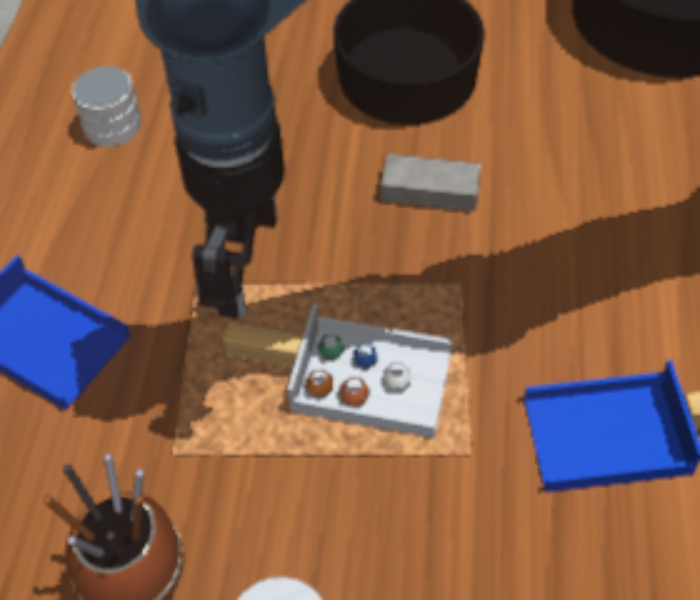

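The side view shows the open gripper above the handle at (240,290), clear of everything. All five stones are in the pan around (350,370).

```bash
python3 -m inch '[{"rx":0,"ry":0,"rz":0,"tx":-0.003,"ty":-0.005,"tz":0.04,"hand":1},{"rx":0,"ry":0,"rz":0,"tx":-0.003,"ty":-0.005,"tz":0.09,"hand":1},{"rx":0,"ry":0,"rz":0,"tx":-0.003,"ty":-0.005,"tz":0.14,"hand":1},{"rx":0,"ry":0,"rz":0,"tx":-0.003,"ty":-0.005,"tz":0.18,"hand":1},{"rx":0,"ry":0,"rz":0,"tx":-0.003,"ty":-0.005,"tz":0.21,"hand":1},{"rx":0,"ry":0,"rz":0,"tx":-0.003,"ty":-0.005,"tz":0.235,"hand":1},{"rx":0,"ry":0,"rz":0,"tx":-0.003,"ty":-0.005,"tz":0.25,"hand":1},{"rx":0,"ry":0,"rz":0,"tx":-0.003,"ty":-0.005,"tz":0.25,"hand":1},{"rx":0,"ry":0,"rz":0,"tx":-0.003,"ty":-0.005,"tz":0.25,"hand":1}]'; python3 -c "
from h import *
go((.5675,.2175,.034),-6.8,0)"
```

```text
clock: 2.4
ee_pos: [0.568, 0.2203, 0.0357]
eef_rot: [0.178, 3.136, 0.001]
wrist_force: [-0.3, -1.3, -0.3]
grip_width: 1.0
grasp_force: 0.0
t [ 0.    -0.006  0.003] r [0.001 0.    0.01 ] dist 0.003329733348781152
```

```bash
python3 -m inch '[{"rx":0,"ry":0,"rz":0,"tx":0,"ty":0,"tz":0,"hand":0.6},{"rx":0,"ry":0,"rz":0,"tx":0,"ty":0,"tz":0,"hand":0.45},{"rx":0,"ry":0,"rz":0,"tx":0,"ty":0,"tz":0,"hand":0.35},{"rx":0,"ry":0,"rz":0,"tx":0,"ty":0,"tz":0,"hand":0.2},{"rx":0,"ry":0,"rz":0,"tx":0,"ty":0,"tz":0,"hand":0},{"rx":0,"ry":0,"rz":0,"tx":0,"ty":0,"tz":0,"hand":0},{"rx":0,"ry":0,"rz":0,"tx":0,"ty":0,"tz":0,"hand":0},{"rx":0,"ry":0,"rz":0,"tx":0,"ty":0,"tz":0,"hand":0},{"rx":0,"ry":0,"rz":0,"tx":0,"ty":0,"tz":0,"hand":0}]' 100
```

```text
clock: 3.15
ee_pos: [0.5684, 0.2192, 0.0359]
eef_rot: [0.18, 3.136, 0.0]
wrist_force: [-0.4, -0.7, 5.6]
grip_width: 0.238
grasp_force: 97.5
```

```bash
python3 -m inch '[{"rx":0,"ry":0,"rz":0,"tx":0,"ty":0,"tz":-0.01,"hand":0},{"rx":0,"ry":0,"rz":0,"tx":0,"ty":0,"tz":-0.03,"hand":0},{"rx":0,"ry":0,"rz":0,"tx":0,"ty":0,"tz":-0.06,"hand":0},{"rx":0,"ry":0,"rz":0,"tx":0,"ty":0,"tz":-0.1,"hand":0},{"rx":0,"ry":0,"rz":0,"tx":0,"ty":0,"tz":-0.14,"hand":0},{"rx":0,"ry":0,"rz":0,"tx":0,"ty":0,"tz":-0.18,"hand":0},{"rx":0,"ry":0,"rz":0,"tx":0,"ty":0,"tz":-0.21,"hand":0},{"rx":0,"ry":0,"rz":0,"tx":0,"ty":0,"tz":-0.22,"hand":0},{"rx":0,"ry":0,"rz":0,"tx":0,"ty":0,"tz":-0.22,"hand":0}]' 110; python3 -c "
from h import *
from rig import ctrl
c=ctrl.capture('side'); cv2.imwrite('pics/s2.png',cv2.resize(c['color'][100:390,120:400,::-1],None,fx=2,fy=2))
t=ctrl.capture('top');np.savez('pics/top2.npz',**t);P=cloud(t);m=np.zeros((420,560),bool);m[170:265,150:235]=1;m&=(P[...,2]>.06)&(P[...,2]<.2)
Q=P[m]; x=(Q-[.5685,.219,0])@np.array([np.cos(-.119),np.sin(-.119),0])
for a in range(-180,-30,20):
  k=(x>a/1000)&(x<a/1000+.02); print(a,k.sum(),np.percentile(Q[k,2],[5,50]).round(3))
go((.64,-.2,.22),-20,-5)"
```

```text
clock: 3.9
ee_pos: [0.569, 0.2197, 0.1469]
eef_rot: [0.18, 3.133, 0.003]
wrist_force: [0.3, -0.2, -2.6]
grip_width: 0.236
grasp_force: 107.7
-180 2 [0.125 0.126]
-160 20 [0.112 0.127]
-140 34 [0.111 0.117]
-120 51 [0.111 0.116]
-100 67 [0.111 0.116]
-80 84 [0.11  0.116]
-60 110 [0.112 0.121]
-40 27 [0.13  0.153]
t [-0.24  -0.816 -0.151] r [-0.022  0.171  0.469] dist 0.4320136992907278
```

View pics/s2.png

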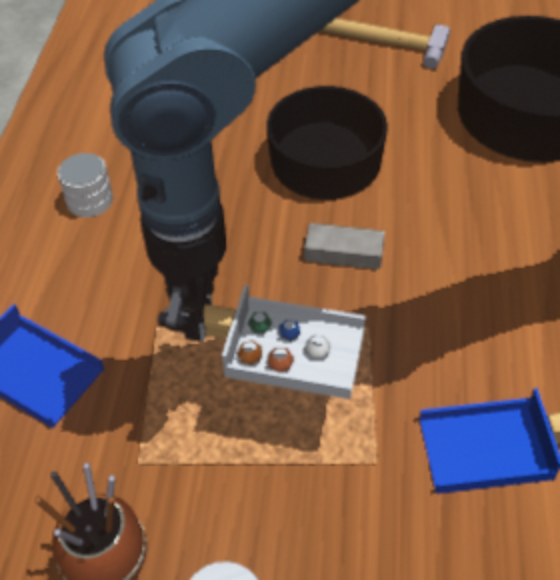

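The tray is level, held firmly with all five stones in it. Next I work out the transport and pour poses.

```bash
cat >> h.py <<'E'
C=np.array([.462,-.175,0]); YB=-20.
def pour(th,off,z):
    T=R.from_euler('ZY',[YB,-th],degrees=True).as_matrix(); u=np.array([np.cos(np.radians(YB)),np.sin(np.radians(YB)),0])
    return C+off*u+[0,0,z]+T@[.169,0,.030]
E
python3 -c "
from h import *
p=pour(-5,.025,.14);print(p);go(p,YB,-5)"
```

```text
[ 0.64615304 -0.24202623  0.15515652]
t [-0.262 -0.898 -0.021] r [-0.022  0.171  0.469] dist 0.46792912900678285
```

```bash
python3 -m inch '[{"rx":0,"ry":0.02,"rz":0.005,"tx":-0.003,"ty":-0.009,"tz":-0.005,"hand":0},{"rx":-0.002,"ry":0.05,"rz":0.015,"tx":-0.008,"ty":-0.027,"tz":-0.01,"hand":0},{"rx":-0.005,"ry":0.08,"rz":0.03,"tx":-0.017,"ty":-0.058,"tz":-0.02,"hand":0},{"rx":-0.01,"ry":0.11,"rz":0.05,"tx":-0.029,"ty":-0.1,"tz":-0.02,"hand":0},{"rx":-0.01,"ry":0.14,"rz":0.075,"tx":-0.042,"ty":-0.145,"tz":-0.02,"hand":0},{"rx":-0.01,"ry":0.16,"rz":0.1,"tx":-0.056,"ty":-0.19,"tz":-0.02,"hand":0},{"rx":-0.01,"ry":0.17,"rz":0.125,"tx":-0.07,"ty":-0.235,"tz":-0.02,"hand":0},{"rx":-0.01,"ry":0.17,"rz":0.15,"tx":-0.08,"ty":-0.27,"tz":-0.02,"hand":0},{"rx":-0.01,"ry":0.17,"rz":0.165,"tx":-0.087,"ty":-0.295,"tz":-0.02,"hand":0},{"rx":-0.01,"ry":0.17,"rz":0.17,"tx":-0.09,"ty":-0.305,"tz":-0.02,"hand":0}]'; python3 -c "
from h import *
p=pour(-5,.025,.14);go(p,YB,-5)"
```

```text
clock: 4.83
ee_pos: [0.5954, 0.0584, 0.1549]
eef_rot: [-0.313, -3.041, -0.012]
wrist_force: [0.5, -0.1, -2.4]
grip_width: 0.239
grasp_force: 107.8
t [-0.221 -0.568 -0.019] r [-0.026  0.004  0.287] dist 0.30469433119132966
```

```bash
python3 -m inch '[{"rx":0,"ry":0,"rz":0.005,"tx":-0.004,"ty":-0.01,"tz":0,"hand":0},{"rx":0,"ry":0,"rz":0.015,"tx":-0.012,"ty":-0.03,"tz":0,"hand":0},{"rx":-0.005,"ry":0,"rz":0.03,"tx":-0.025,"ty":-0.065,"tz":0,"hand":0},{"rx":-0.01,"ry":0,"rz":0.055,"tx":-0.042,"ty":-0.107,"tz":0,"hand":0},{"rx":-0.01,"ry":0,"rz":0.08,"tx":-0.06,"ty":-0.155,"tz":0,"hand":0},{"rx":-0.01,"ry":0,"rz":0.1,"tx":-0.078,"ty":-0.2,"tz":0,"hand":0},{"rx":-0.01,"ry":0,"rz":0.125,"tx":-0.096,"ty":-0.245,"tz":0,"hand":0},{"rx":-0.01,"ry":0,"rz":0.145,"tx":-0.109,"ty":-0.28,"tz":0,"hand":0},{"rx":-0.01,"ry":0,"rz":0.155,"tx":-0.117,"ty":-0.3,"tz":0,"hand":0},{"rx":-0.01,"ry":0,"rz":0.16,"tx":-0.12,"ty":-0.31,"tz":0,"hand":0}]'; python3 -c "
from h import *
p=pour(-5,.025,.14);go(p,YB,-5)"
```

```text
clock: 5.67
ee_pos: [0.6232, -0.1028, 0.1499]
eef_rot: [-0.429, -3.027, -0.017]
wrist_force: [0.2, -0.3, -2.5]
grip_width: 0.242
grasp_force: 107.8
t [-0.12  -0.255 -0.02 ] r [-0.014  0.005  0.134] dist 0.14120971228809298
```

```bash
python3 -m inch '[{"rx":0,"ry":0,"rz":0.005,"tx":-0.005,"ty":-0.01,"tz":0,"hand":0},{"rx":0,"ry":0,"rz":0.015,"tx":-0.014,"ty":-0.03,"tz":-0.002,"hand":0},{"rx":0,"ry":0,"rz":0.03,"tx":-0.029,"ty":-0.062,"tz":-0.005,"hand":0},{"rx":-0.005,"ry":0,"rz":0.053,"tx":-0.048,"ty":-0.102,"tz":-0.01,"hand":0},{"rx":-0.01,"ry":0,"rz":0.077,"tx":-0.069,"ty":-0.147,"tz":-0.015,"hand":0},{"rx":-0.01,"ry":0,"rz":0.1,"tx":-0.09,"ty":-0.19,"tz":-0.02,"hand":0},{"rx":-0.01,"ry":0.005,"rz":0.12,"tx":-0.107,"ty":-0.227,"tz":-0.02,"hand":0},{"rx":-0.014,"ry":0.005,"rz":0.13,"tx":-0.116,"ty":-0.247,"tz":-0.02,"hand":0},{"rx":-0.014,"ry":0.005,"rz":0.134,"tx":-0.12,"ty":-0.255,"tz":-0.02,"hand":0},{"rx":-0.014,"ry":0.005,"rz":0.134,"tx":-0.12,"ty":-0.255,"tz":-0.02,"hand":0}]'; cat >> h.py <<'E'
def plan(ths,off,z):
    for th in ths: print(th,end=" "); go(pour(th,off,z),YB,th)
E
python3 -c "
from h import *
plan([-5,0,5,10,15,20],.025,.10)
from rig import ctrl
for n in('side','top'):
  c=ctrl.capture(n); np.savez('pics/b_'+n,**c); cv2.imwrite('pics/b_'+n+'.png',c['color'][:,:,::-1])
cv2.imwrite('pics/b.png',np.hstack([cv2.resize(cv2.imread('pics/b_top.png')[130:300,240:400],None,fx=2.4,fy=2.4),cv2.resize(cv2.imread('pics/b_side.png')[60:230,200:360],None,fx=2.4,fy=2.4)]))"
```

```text
clock: 6.5
ee_pos: [0.6457, -0.242, 0.1546]
eef_rot: [-0.531, -3.008, -0.024]
wrist_force: [0.3, -0.1, -1.9]
grip_width: 0.24
grasp_force: 107.8
-5 t [-0.008  0.     0.079] r [ 0.    -0.001 -0.001] dist 0.0394927843034008
0 t [-0.001  0.     0.049] r [ 0.    -0.176 -0.001] dist 0.02469454744762437
5 t [0.008 0.    0.021] r [ 0.    -0.351 -0.001] dist 0.011117018079165684
10 t [ 0.019  0.    -0.007] r [ 0.    -0.525 -0.001] dist 0.010231460676408928
15 t [ 0.033  0.    -0.033] r [ 0.    -0.7   -0.001] dist 0.02352123815232508
20 t [ 0.049  0.    -0.059] r [ 0.    -0.874 -0.001] dist 0.03828670531514071
```

View pics/b.png

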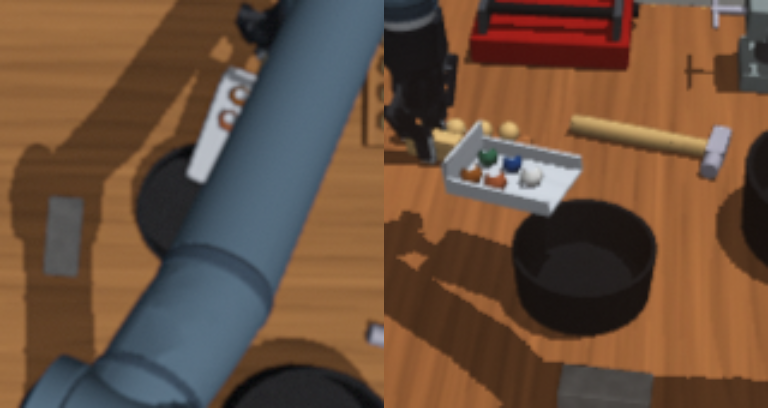

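The lip is centred over the outer part of the barrel opening, at (575,190) in the combined picture's right half, and all five stones are in the tray. Now I tip it gradually about the lip.

```bash
python3 -m inch '[{"rx":0,"ry":0,"rz":0,"tx":-0.005,"ty":0,"tz":0.03,"hand":0},{"rx":0,"ry":0,"rz":0,"tx":-0.008,"ty":0,"tz":0.06,"hand":0},{"rx":0,"ry":0,"rz":0,"tx":-0.008,"ty":0,"tz":0.079,"hand":0},{"rx":0,"ry":-0.09,"rz":0,"tx":-0.005,"ty":0,"tz":0.064,"hand":0},{"rx":0,"ry":-0.176,"rz":0,"tx":-0.001,"ty":0,"tz":0.049,"hand":0},{"rx":0,"ry":-0.351,"rz":0,"tx":0.008,"ty":0,"tz":0.021,"hand":0},{"rx":0,"ry":-0.525,"rz":0,"tx":0.019,"ty":0,"tz":-0.007,"hand":0},{"rx":0,"ry":-0.7,"rz":0,"tx":0.033,"ty":0,"tz":-0.033,"hand":0},{"rx":0,"ry":-0.874,"rz":0,"tx":0.049,"ty":0,"tz":-0.059,"hand":0},{"rx":0,"ry":-0.874,"rz":0,"tx":0.049,"ty":0,"tz":-0.059,"hand":0}]' 120
python3 -c "
from h import *
plan([20,25,30,35,40,45],.025,.09)"
```

```text
clock: 7.43
ee_pos: [0.6194, -0.231, 0.1839]
eef_rot: [0.485, 2.76, -0.08]
wrist_force: [-1.8, -0.7, -4.1]
grip_width: 0.235
grasp_force: 118.0
20 t [-0.007 -0.003  0.019] r [ 0.006 -0.012  0.001] dist 0.010297280233735825
25 t [-0.    -0.002 -0.01 ] r [ 0.006 -0.187  0.   ] dist 0.005108651849967946
30 t [ 0.009 -0.002 -0.038] r [ 0.006 -0.361  0.   ] dist 0.019774060260632883
35 t [ 0.021 -0.002 -0.066] r [ 0.006 -0.536 -0.   ] dist 0.03461216783286301
40 t [ 0.035 -0.002 -0.092] r [ 0.006 -0.71  -0.   ] dist 0.049405695634404605
45 t [ 0.051 -0.002 -0.118] r [ 0.006 -0.885 -0.001] dist 0.06411174525797905
```

```bash
python3 -m inch '[{"rx":0,"ry":-0.1,"rz":0,"tx":-0.003,"ty":-0.002,"tz":0.005,"hand":0},{"rx":0,"ry":-0.187,"rz":0,"tx":0,"ty":-0.002,"tz":-0.01,"hand":0},{"rx":0,"ry":-0.274,"rz":0,"tx":0.004,"ty":-0.002,"tz":-0.024,"hand":0},{"rx":0,"ry":-0.361,"rz":0,"tx":0.009,"ty":-0.002,"tz":-0.038,"hand":0},{"rx":0,"ry":-0.448,"rz":0,"tx":0.015,"ty":-0.002,"tz":-0.052,"hand":0},{"rx":0,"ry":-0.536,"rz":0,"tx":0.021,"ty":-0.002,"tz":-0.066,"hand":0},{"rx":0,"ry":-0.623,"rz":0,"tx":0.028,"ty":-0.002,"tz":-0.079,"hand":0},{"rx":0,"ry":-0.71,"rz":0,"tx":0.035,"ty":-0.002,"tz":-0.092,"hand":0},{"rx":0,"ry":-0.71,"rz":0,"tx":0.035,"ty":-0.002,"tz":-0.092,"hand":0},{"rx":0,"ry":-0.71,"rz":0,"tx":0.035,"ty":-0.002,"tz":-0.092,"hand":0}]'
python3 -c "
from h import *
plan([40,45,50,55,60],.03,.09)
from rig import ctrl
print(ctrl.read_state()['joint_pos'].round(2))
c=ctrl.capture('side'); np.savez('pics/c_side',**c); cv2.imwrite('pics/c.png',cv2.resize(c['color'][60:260,180:400,::-1],None,fx=3,fy=3))"
```

```text
clock: 8.27
ee_pos: [0.5945, -0.2224, 0.2223]
eef_rot: [0.422, 2.411, -0.154]
wrist_force: [1.2, -0.2, -1.3]
grip_width: 0.234
grasp_force: 118.2
40 t [ 0.002 -0.002  0.   ] r [0.003 0.004 0.004] dist 0.001160377998011941
45 t [ 0.008 -0.002 -0.029] r [ 0.004 -0.17   0.004] dist 0.014998151836857699
50 t [ 0.017 -0.001 -0.057] r [ 0.004 -0.345  0.004] dist 0.029957847354834522
55 t [ 0.028 -0.001 -0.085] r [ 0.004 -0.519  0.003] dist 0.04487552017886204
60 t [ 0.042 -0.001 -0.112] r [ 0.004 -0.694  0.003] dist 0.059711536732490834
[-0.28  0.11  0.58  2.2  -0.11  0.15  1.6 ]
```

View pics/c.png

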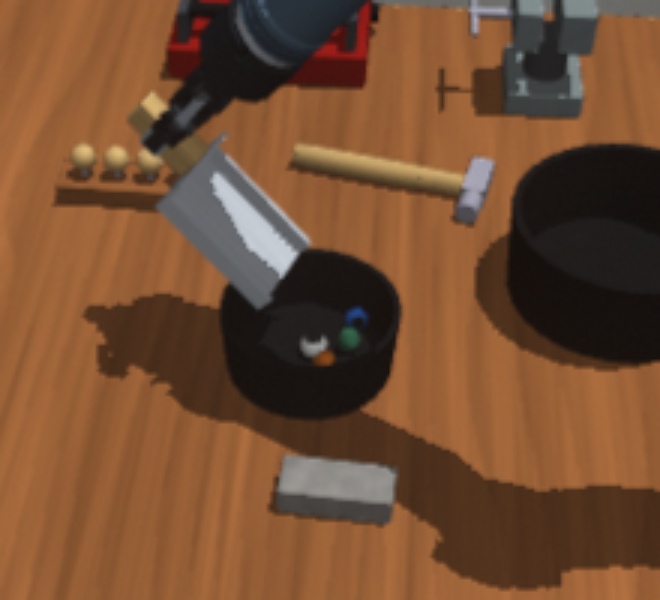

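Four stones show in the barrel: blue (356,317), green (348,338), white (313,345) and amber (324,358). The red one is hidden either by the near barrel wall or by the tray wall. I'll raise and level the tray over the barrel, then look again.

```bash
python3 -c "
from h import *
plan([40,35,25,15,12],.025,.13)"
```

```text
40 t [-0.04  -0.002 -0.067] r [0.003 0.008 0.004] dist 0.03900528951518756
35 t [-0.043 -0.002 -0.037] r [0.003 0.183 0.004] dist 0.028708767814533517
25 t [-0.043 -0.002  0.022] r [0.003 0.532 0.004] dist 0.024396446114725745
15 t [-0.033 -0.002  0.081] r [0.002 0.881 0.004] dist 0.04382870735952772
12 t [-0.028 -0.002  0.099] r [0.002 0.986 0.004] dist 0.05115727757657862
```

```bash
python3 -m inch '[{"rx":0,"ry":0.05,"rz":0,"tx":-0.03,"ty":-0.002,"tz":-0.045,"hand":0},{"rx":0,"ry":0.183,"rz":0,"tx":-0.043,"ty":-0.002,"tz":-0.037,"hand":0},{"rx":0,"ry":0.36,"rz":0,"tx":-0.043,"ty":-0.002,"tz":-0.008,"hand":0},{"rx":0,"ry":0.532,"rz":0,"tx":-0.043,"ty":-0.002,"tz":0.022,"hand":0},{"rx":0,"ry":0.7,"rz":0,"tx":-0.038,"ty":-0.002,"tz":0.052,"hand":0},{"rx":0,"ry":0.881,"rz":0,"tx":-0.033,"ty":-0.002,"tz":0.081,"hand":0},{"rx":0,"ry":0.986,"rz":0,"tx":-0.028,"ty":-0.002,"tz":0.099,"hand":0},{"rx":0,"ry":0.986,"rz":0,"tx":-0.028,"ty":-0.002,"tz":0.099,"hand":0}]'
python3 -c "
from h import *
from rig import ctrl
p=pour(0,.1,.16);go(p,YB,0)
c=ctrl.capture('side'); t=ctrl.capture('top')
np.savez('pics/d_top',**t)
f=lambda c,a,b,d,e:cv2.resize(c['color'][a:b,d:e,::-1],(390,390))
cv2.imwrite('pics/d.png',np.hstack([f(t,130,290,240,400),f(c,60,220,200,360)]))"
```

```text
clock: 8.98
ee_pos: [0.6385, -0.2384, 0.1931]
eef_rot: [0.503, 2.891, -0.055]
wrist_force: [0.4, 0.3, -1.1]
grip_width: 0.237
grasp_force: 118.1
t [-0.158 -0.002  0.04 ] r [-0.002  0.419  0.009] dist 0.08151691646021617
```

View pics/d.png

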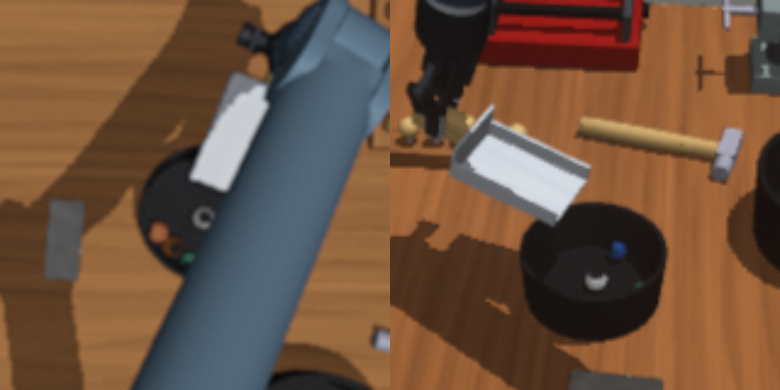

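The tray is empty. The top half shows red (160,232), amber (173,247), white (203,217) and green (187,258) in the barrel, and the side half shows blue (618,250). Now I take the tray back to the mat.

```bash
python3 -m inch '[{"rx":0,"ry":0.1,"rz":0,"tx":-0.02,"ty":0,"tz":-0.01,"hand":0},{"rx":0,"ry":0.2,"rz":0,"tx":-0.02,"ty":0.02,"tz":-0.01,"hand":0},{"rx":0,"ry":0.3,"rz":0,"tx":-0.02,"ty":0.06,"tz":0,"hand":0},{"rx":0,"ry":0.4,"rz":-0.04,"tx":-0.01,"ty":0.11,"tz":0,"hand":0},{"rx":0,"ry":0.42,"rz":-0.09,"tx":0,"ty":0.16,"tz":0,"hand":0},{"rx":0,"ry":0.42,"rz":-0.14,"tx":0,"ty":0.21,"tz":0,"hand":0},{"rx":0,"ry":0.42,"rz":-0.19,"tx":0,"ty":0.26,"tz":0,"hand":0},{"rx":0,"ry":0.42,"rz":-0.24,"tx":0,"ty":0.31,"tz":0,"hand":0},{"rx":0,"ry":0.42,"rz":-0.27,"tx":0,"ty":0.35,"tz":0,"hand":0},{"rx":0,"ry":0.42,"rz":-0.3,"tx":0,"ty":0.37,"tz":0,"hand":0}]'
python3 -c "
from h import *
go((.5784,.2206,.16),5,0)"
```

```text
clock: 9.92
ee_pos: [0.6989, -0.0593, 0.1955]
eef_rot: [-0.302, -3.127, 0.018]
wrist_force: [0.9, 1.7, -0.8]
grip_width: 0.237
grasp_force: 118.1
t [0.344 0.504 0.065] r [-0.023 -0.001 -0.56 ] dist 0.306834073436306
```

```bash
python3 -m inch '[{"rx":0,"ry":0,"rz":-0.04,"tx":0.02,"ty":0.03,"tz":0,"hand":0},{"rx":0,"ry":0,"rz":-0.1,"tx":0.06,"ty":0.085,"tz":0,"hand":0},{"rx":0,"ry":0,"rz":-0.18,"tx":0.1,"ty":0.15,"tz":0,"hand":0},{"rx":-0.01,"ry":0,"rz":-0.26,"tx":0.15,"ty":0.22,"tz":0.01,"hand":0},{"rx":-0.01,"ry":0,"rz":-0.34,"tx":0.2,"ty":0.29,"tz":0.02,"hand":0},{"rx":-0.01,"ry":0,"rz":-0.41,"tx":0.25,"ty":0.36,"tz":0.03,"hand":0},{"rx":-0.02,"ry":0,"rz":-0.48,"tx":0.29,"ty":0.43,"tz":0.05,"hand":0},{"rx":-0.023,"ry":0,"rz":-0.53,"tx":0.32,"ty":0.475,"tz":0.06,"hand":0},{"rx":-0.023,"ry":0,"rz":-0.56,"tx":0.344,"ty":0.504,"tz":0.065,"hand":0},{"rx":-0.023,"ry":0,"rz":-0.56,"tx":0.344,"ty":0.504,"tz":0.065,"hand":0}]'
python3 -c "
from h import *
from rig import ctrl
go((.5784,.2206,.055),5,0)
c=ctrl.capture('top');np.savez('pics/e_top',**c);P=cloud(c);hsv=cv2.cvtColor(c['color'],cv2.COLOR_RGB2HSV);m=(hsv[...,1]<60)&(P[...,2]>.1)&(P[...,2]<.2)&(P[...,0]<.56)&(P[...,0]>.38)&(P[...,1]>.1)&(P[...,1]<.3)
n,l,s,_=cv2.connectedComponentsWithStats(m.astype(np.uint8)); Q=P[l==1+np.argmax(s[1:,4])]; print(rect(Q),np.percentile(Q[:,2],[2,50]))
F=Q[Q[:,2]<np.percentile(Q[:,2],30)+.003]; A=np.c_[F[:,:2],np.ones(len(F))]; print('slope',np.linalg.lstsq(A,F[:,2],rcond=None)[0])"
```

```text
clock: 10.75
ee_pos: [0.5752, 0.2218, 0.1579]
eef_rot: [0.142, -3.133, 0.001]
wrist_force: [-0.2, 1.3, -2.0]
grip_width: 0.238
grasp_force: 118.1
t [-0.007 -0.003  0.206] r [-0.001 -0.012  0.006] dist 0.10295150393400679
(array([474., 192.]), array([132.6,  55.1]), 5.71) [0.1233388  0.12811191]
slope [-0.00274868 -0.01246994  0.13063894]
```

```bash
python3 -m inch '[{"rx":0,"ry":-0.005,"rz":0,"tx":-0.003,"ty":0,"tz":0.02,"hand":0},{"rx":0,"ry":-0.01,"rz":0.006,"tx":-0.007,"ty":-0.003,"tz":0.05,"hand":0},{"rx":0,"ry":-0.01,"rz":0.006,"tx":-0.007,"ty":-0.003,"tz":0.09,"hand":0},{"rx":0,"ry":-0.01,"rz":0.006,"tx":-0.007,"ty":-0.003,"tz":0.13,"hand":0},{"rx":0,"ry":-0.01,"rz":0.006,"tx":-0.007,"ty":-0.003,"tz":0.16,"hand":0},{"rx":0,"ry":-0.01,"rz":0.006,"tx":-0.007,"ty":-0.003,"tz":0.185,"hand":0},{"rx":0,"ry":-0.01,"rz":0.006,"tx":-0.007,"ty":-0.003,"tz":0.2,"hand":0},{"rx":0,"ry":-0.01,"rz":0.006,"tx":-0.007,"ty":-0.003,"tz":0.206,"hand":0},{"rx":0,"ry":-0.01,"rz":0.006,"tx":-0.007,"ty":-0.003,"tz":0.206,"hand":0}]'
python3 -c "
from h import *
go((.5784,.2206,.036),5,0)"
```

```text
clock: 11.55
ee_pos: [0.5824, 0.2129, 0.0553]
eef_rot: [-0.12, 3.137, -0.006]
wrist_force: [0.3, -0.5, -0.8]
grip_width: 0.237
grasp_force: 118.2
t [0.007 0.016 0.039] r [-0.008  0.004 -0.021] dist 0.02120864798705057
```

```bash
python3 -m inch '[{"rx":0,"ry":0,"rz":-0.01,"tx":0.004,"ty":0.008,"tz":0.004,"hand":0},{"rx":0,"ry":0,"rz":-0.02,"tx":0.006,"ty":0.014,"tz":0.01,"hand":0},{"rx":0,"ry":0,"rz":-0.02,"tx":0.006,"ty":0.014,"tz":0.016,"hand":0},{"rx":0,"ry":0,"rz":-0.02,"tx":0.006,"ty":0.014,"tz":0.021,"hand":0},{"rx":0,"ry":0,"rz":-0.02,"tx":0.006,"ty":0.014,"tz":0.026,"hand":0},{"rx":0,"ry":0,"rz":-0.02,"tx":0.006,"ty":0.014,"tz":0.03,"hand":0},{"rx":0,"ry":0,"rz":-0.02,"tx":0.006,"ty":0.014,"tz":0.032,"hand":0},{"rx":0,"ry":0,"rz":-0.02,"tx":0.006,"ty":0.014,"tz":0.032,"hand":0},{"rx":0,"ry":0,"rz":-0.02,"tx":0.006,"ty":0.014,"tz":0.032,"hand":0}]'
python3 -c "
from h import *
go((.5784,.2206,.036),5,0)"
```

```text
clock: 12.3
ee_pos: [0.5787, 0.2208, 0.0398]
eef_rot: [-0.139, 3.136, -0.005]
wrist_force: [0.7, 0.7, -1.0]
grip_width: 0.239
grasp_force: 118.2
t [ 0.001 -0.     0.008] r [-0.007  0.004  0.002] dist 0.0037693696887784196
```

```bash
python3 -m inch '[{"rx":0,"ry":0,"rz":0,"tx":0,"ty":0,"tz":0.002,"hand":0},{"rx":0,"ry":0,"rz":0,"tx":0,"ty":0,"tz":0.004,"hand":0},{"rx":0,"ry":0,"rz":0,"tx":0,"ty":0,"tz":0.005,"hand":0},{"rx":0,"ry":0,"rz":0,"tx":0,"ty":0,"tz":0.006,"hand":0},{"rx":0,"ry":0,"rz":0,"tx":0,"ty":0,"tz":0.006,"hand":0},{"rx":0,"ry":0,"rz":0,"tx":0,"ty":0,"tz":0.006,"hand":0}]'
python3 -m inch '[{"rx":0,"ry":0,"rz":0,"tx":0,"ty":0,"tz":0.001,"hand":0},{"rx":0,"ry":0,"rz":0,"tx":0,"ty":0,"tz":0.002,"hand":0},{"rx":0,"ry":0,"rz":0,"tx":0,"ty":0,"tz":0.002,"hand":0},{"rx":0,"ry":0,"rz":0,"tx":0,"ty":0,"tz":0.002,"hand":0}]'
```

```text
clock: 12.8
ee_pos: [0.5786, 0.221, 0.0368]
eef_rot: [-0.139, 3.136, -0.005]
wrist_force: [0.7, -0.0, -1.7]
grip_width: 0.236
grasp_force: 118.2
clock: 13.13
ee_pos: [0.5788, 0.221, 0.0362]
eef_rot: [-0.139, 3.136, -0.004]
wrist_force: [-0.2, 0.0, 1.3]
grip_width: 0.239
grasp_force: 118.7
```

```bash
python3 -m inch '[{"rx":0,"ry":0,"rz":0,"tx":0,"ty":0,"tz":0.001,"hand":0},{"rx":0,"ry":0,"rz":0,"tx":0,"ty":0,"tz":0.001,"hand":0},{"rx":0,"ry":0,"rz":0,"tx":0,"ty":0,"tz":0.001,"hand":0}]' 30
python3 -m inch '[{"rx":0,"ry":0,"rz":0,"tx":0,"ty":0,"tz":0.001,"hand":0.3},{"rx":0,"ry":0,"rz":0,"tx":0,"ty":0,"tz":0.001,"hand":0.4},{"rx":0,"ry":0,"rz":0,"tx":0,"ty":0,"tz":0.001,"hand":0.6},{"rx":0,"ry":0,"rz":0,"tx":0,"ty":0,"tz":0,"hand":0.8},{"rx":0,"ry":0,"rz":0,"tx":0,"ty":0,"tz":0,"hand":1},{"rx":0,"ry":0,"rz":0,"tx":0,"ty":0,"tz":0,"hand":1},{"rx":0,"ry":0,"rz":0,"tx":0,"ty":0,"tz":0,"hand":1},{"rx":0,"ry":0,"rz":0,"tx":0,"ty":0,"tz":0,"hand":1}]'
```

```text
clock: 13.38
ee_pos: [0.5789, 0.221, 0.036]
eef_rot: [-0.139, 3.136, -0.004]
wrist_force: [-1.4, -1.8, 5.1]
grip_width: 0.239
grasp_force: 119.2
clock: 14.05
ee_pos: [0.5786, 0.221, 0.0353]
eef_rot: [-0.139, 3.136, -0.005]
wrist_force: [-0.5, -0.2, -0.7]
grip_width: 0.999
grasp_force: 0.0
```

Released. Now I retreat straight up and check.

```bash
python3 -m inch '[{"rx":0,"ry":0,"rz":0,"tx":0,"ty":0,"tz":-0.02,"hand":1},{"rx":0,"ry":0,"rz":0,"tx":0,"ty":0,"tz":-0.06,"hand":1},{"rx":0,"ry":0,"rz":0,"tx":0,"ty":0,"tz":-0.12,"hand":1},{"rx":0,"ry":0,"rz":0,"tx":0,"ty":0,"tz":-0.19,"hand":1},{"rx":0,"ry":0,"rz":0,"tx":0,"ty":0,"tz":-0.26,"hand":1},{"rx":0,"ry":0,"rz":0,"tx":0,"ty":0,"tz":-0.33,"hand":1},{"rx":0,"ry":0,"rz":0,"tx":0,"ty":0,"tz":-0.38,"hand":1},{"rx":0,"ry":0,"rz":0,"tx":0,"ty":0,"tz":-0.42,"hand":1},{"rx":0,"ry":0,"rz":0,"tx":0,"ty":0,"tz":-0.44,"hand":1},{"rx":0,"ry":0,"rz":0,"tx":0,"ty":0,"tz":-0.44,"hand":1}]'
python3 -c "
from h import *
from rig import ctrl
c=ctrl.capture('side'); t=ctrl.capture('top'); np.savez('pics/f_top',**t); np.savez('pics/f_side',**c)
cv2.imwrite('pics/f.png',np.vstack([np.hstack([cv2.resize(t['color'][60:290,60:440,::-1],(400,300)),cv2.resize(c['color'][60:390,90:400,::-1],(400,300))]),np.hstack([cv2.resize(t['color'][170:260,264:384,::-1],(400,300)),cv2.resize(c['color'][230:350,180:340,::-1],(400,300))])]))
P=cloud(t);Q=P[175:260,285:365].reshape(-1,3);Q=Q[(Q[:,2]>.06)&(Q[:,2]<.08)];print(cv2.minEnclosingCircle((Q[:,:2]*1000).astype(np.float32)))"
```

```text
clock: 14.88
ee_pos: [0.5799, 0.2221, 0.2591]
eef_rot: [-0.138, 3.13, 0.0]
wrist_force: [0.3, -0.1, 0.6]
grip_width: 0.999
grasp_force: 0.0
((461.6050720214844, -175.30397033691406), 84.78256225585938)
```

View pics/f.png

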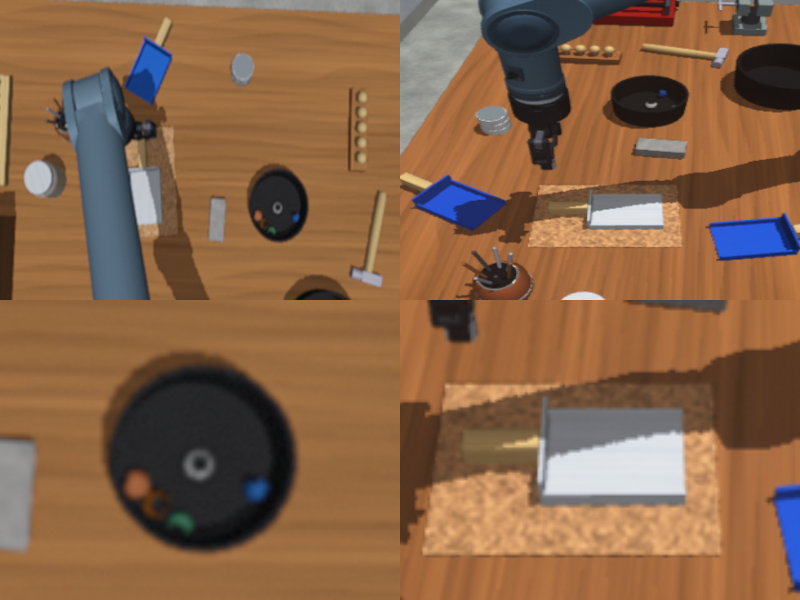

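All five stones are in the barrel: red (137,485), amber (155,503), green (181,522), white (199,463) and blue (257,490). The barrel hasn't moved, and the tray lies flat and centred on the mat at (575,455).

```bash
python3 -c "
from rig import ctrl
print(ctrl.job_done())"
```

```text
the job is handed in; nothing more can be done
None
```

The job is handed in: all five stones are in the small barrel, and the empty tray is flat and released in the middle of the cork mat; the barrel did not move, and it took about 15 of the 64 s allowed.

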